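Test and dock the power-cut torches

ROBOT

A 6-joint arm with a two-finger parallel gripper is mounted at the origin on the work surface. World frame = base frame: x ahead of the robot, y to its left, z up, the work surface at z = 0. Lengths are in m, angles in rad, forces in N, time in s.
With the tool pointing down it reaches from about 0.275 to 0.825 m from the base axis. Payload 4.9 kg.
Tool frame: the origin (TCP) lies between the finger pads; the fingertips stand 19 mm ahead of it and the grasp point (between the pads) is the TCP; z points along the fingers, y is the direction in which the jaws open and shut (so a half turn about z gives the same grasp; the last joint's range is limited). The gripper opens to 85 mm and grips with 20 to 120 N. Pads are 22 mm wide; open, the fingers measure 114 mm over their backs; the gripper's body (76 mm by 85 mm) begins 54 mm behind the grasp point. The pads swing forward as they close: fully open they stand 13 mm farther back than shut.
Start: joints at [-1.471, 0.326, -0.193, 1.052, 0, 1.437], TCP at [0.127, -0.535, 0.25] pointing down, gripper open.
Joint ranges: [-2.65, 2.65], [-0.97, 1.79], [-1.3, 1.35], [-1.93, 2.1], [-1.47, 1.37], [-3.14, 3.14]. Speed limits (rad/s): [2.57, 2.57, 3.14, 3.14, 3.14, 3.14].

INTERFACE

Orientations are given as a 3x3 rotation matrix whose columns are the frame's x, y, z axes.
In Python, from rig import env gives the robot as it stands. Calls block until the motion is done:
- env.goto(position, orientation): joint-space move of the TCP to a pose.
- env.move_straight(position, v=0.15, frame=None, stop_force=None): straight line of the TCP; frame=None keeps the orientation; v is the mean speed in m/s. With stop_force (N) it stops when the force on the tool has changed by that much, and returns True; else False.
- env.set_joints(angles): joint-space move.
- env.move_gripper(opening, grip_force=None): opening from 0.0 (shut) to 1.0 (fully open); grip_force is the grip in N (None keeps the last); returns when the fingers have stopped.
- env.pause(seconds).
- env.ik(position, orientation): joint angles nearest the present ones, or None.
- env.read_state(): the state.
- env.get_image(name): name is "scene" or "top" or "wrist"; returns a dict with "pixels" (420x560x3 uint8, red, green, blue), "K" (3x3 intrinsics, pixels), "xyz" and "rotation" of the camera in the world; the wrist camera has in their place "hand_eye" (4x4, takes a point from camera to tool coordinates, whose origin is the TCP and whose axes are the flange's). Camera axes: x right, y up, looking along -z (the intrinsics and any distortion apply to the point x, -y, -z); pixel columns grow to the right and rows downward; lengths in m; the calibration is good to about 2 mm. A picture is of the moment at which its call begins: read the wrist's pose just before it. There is no depth.
A pose or a line that the arm cannot do raises env.MotionError and nothing moves.
- env.hand_in(): hands the job in, once; it reports no verdict.
The state is a dict: "clock": time; "q": joint angles; "qd": joint speeds; "tau": joint torques, N m; "tool_pos": TCP position; "tool_rot": TCP orientation; "wrist_force": force on the tool from outside, world axes, zero at the start; "moment": the same for the moment, N m; "gripper_width": opening from 0.0 (shut) to 1.0 (fully open).
Only numpy, scipy, OpenCV 4.12 (cv2) and the standard library are available. Lean on these libraries where they do the work, as an engineer would, in place of code of your own. Each camera call takes 0.05 s, during which the arm holds its last target.

TASK

Test every torch on the bench by clicking its end button right down and letting go. If the button latches down, the torch is armed: stand it upright in a cell of the white charging caddy, with its button still down; if the button springs back, set that torch aside in the cardboard repair tray. Do not disturb the jar, the box or the screwdriver.

Things in the scene. Friction and masses are not known exactly. Their poses are not given: they have to be found in the camera images.
- torch1_mid (a point): Centre of a power-cut torch (if present), on its axis 52.5 mm above its lens face; z towards the button. Black head 48 mm across, 22 mm high, at the bottom; taper to the aluminium barrel, 30 mm across, from 34 to 105 mm height; black button 19 mm across on top, out 13 mm (3 mm when home). All look alike; about 0.17 kg, heavy at the head.
- torch1_button (a joint): End button of that torch: 0 = fully out (as at the start), 0.010 m = fully pressed. Pressing it home takes 4 to 6.5 N. A sound button snaps over past mid-travel and stays at about 0.010 (pressed less, it pops out to 0); a faulty one springs back when released, to about 0.0025.
- torch2_mid (a point): Centre of a power-cut torch (if present), on its axis 52.5 mm above its lens face; z towards the button. Black head 48 mm across, 22 mm high, at the bottom; taper to the aluminium barrel, 30 mm across, from 34 to 105 mm height; black button 19 mm across on top, out 13 mm (3 mm when home). All look alike; about 0.17 kg, heavy at the head.
- torch2_button (a joint): End button of that torch: 0 = fully out (as at the start), 0.010 m = fully pressed. Pressing it home takes 4 to 6.5 N. A sound button snaps over past mid-travel and stays at about 0.010 (pressed less, it pops out to 0); a faulty one springs back when released, to about 0.0025.
- torch3_mid (a point): Centre of a power-cut torch (if present), on its axis 52.5 mm above its lens face; z towards the button. Black head 48 mm across, 22 mm high, at the bottom; taper to the aluminium barrel, 30 mm across, from 34 to 105 mm height; black button 19 mm across on top, out 13 mm (3 mm when home). All look alike; about 0.17 kg, heavy at the head.
- torch3_button (a joint): End button of that torch: 0 = fully out (as at the start), 0.010 m = fully pressed. Pressing it home takes 4 to 6.5 N. A sound button snaps over past mid-travel and stays at about 0.010 (pressed less, it pops out to 0); a faulty one springs back when released, to about 0.0025.
- torch4_mid (a point): Centre of a power-cut torch (if present), on its axis 52.5 mm above its lens face; z towards the button. Black head 48 mm across, 22 mm high, at the bottom; taper to the aluminium barrel, 30 mm across, from 34 to 105 mm height; black button 19 mm across on top, out 13 mm (3 mm when home). All look alike; about 0.17 kg, heavy at the head.
- torch4_button (a joint): End button of that torch: 0 = fully out (as at the start), 0.010 m = fully pressed. Pressing it home takes 4 to 6.5 N. A sound button snaps over past mid-travel and stays at about 0.010 (pressed less, it pops out to 0); a faulty one springs back when released, to about 0.0025.
- torch5_mid (a point): Centre of a power-cut torch (if present), on its axis 52.5 mm above its lens face; z towards the button. Black head 48 mm across, 22 mm high, at the bottom; taper to the aluminium barrel, 30 mm across, from 34 to 105 mm height; black button 19 mm across on top, out 13 mm (3 mm when home). All look alike; about 0.17 kg, heavy at the head.
- torch5_button (a joint): End button of that torch: 0 = fully out (as at the start), 0.010 m = fully pressed. Pressing it home takes 4 to 6.5 N. A sound button snaps over past mid-travel and stays at about 0.010 (pressed less, it pops out to 0); a faulty one springs back when released, to about 0.0025.
- torch6_mid (a point): Centre of a power-cut torch (if present), on its axis 52.5 mm above its lens face; z towards the button. Black head 48 mm across, 22 mm high, at the bottom; taper to the aluminium barrel, 30 mm across, from 34 to 105 mm height; black button 19 mm across on top, out 13 mm (3 mm when home). All look alike; about 0.17 kg, heavy at the head.
- torch6_button (a joint): End button of that torch: 0 = fully out (as at the start), 0.010 m = fully pressed. Pressing it home takes 4 to 6.5 N. A sound button snaps over past mid-travel and stays at about 0.010 (pressed less, it pops out to 0); a faulty one springs back when released, to about 0.0025.
- caddy: Charging caddy, fixed to the bench: white open box 160 x 160 mm, 48 mm high, walls 6 mm, floor 6 mm thick, divided by 6 mm walls into 2 x 2 square cells about 71 mm wide, each with a brass contact disc. Each cell holds one torch, lens head down. Origin at the centre of the underside; x, y along its sides, z up.
- cell0 (a point): Centre of the floor of one caddy cell (6 mm above the bench); the cell centres are at +-38.5 mm along the caddy's x and y.
- cell1 (a point): Centre of the floor of one caddy cell (6 mm above the bench); the cell centres are at +-38.5 mm along the caddy's x and y.
- cell2 (a point): Centre of the floor of one caddy cell (6 mm above the bench); the cell centres are at +-38.5 mm along the caddy's x and y.
- cell3 (a point): Centre of the floor of one caddy cell (6 mm above the bench); the cell centres are at +-38.5 mm along the caddy's x and y.
- tray: Repair tray, fixed to the bench: shallow open cardboard tray 220 mm (its x) x 140 mm (its y), 35 mm high, walls and floor 5 mm thick. Origin at the centre of the underside, z up.
- screw_tin: Clear plastic jar of 72 mm diameter, 90 mm tall, with a white lid; bystander. Origin at the centre of its underside.
- battery_box: Closed cardboard box 80 x 60 x 50 mm; bystander. Origin at the centre of its underside.
- driver: Screwdriver, 130 mm long, with a wooden handle lying on the bench, along its x axis; bystander.
Mind the look-alikes: they are no part of the job. Leave any pink look-alike of the part that bears torch2_mid alone.

How it is judged:
At the end, for the whole second after the job is handed in: All present torches clicked. Sound: upright (under 0.12 rad) on the lens head in a caddy cell (centre under 66 mm above its underside), button down over 8 mm. Faulty: button back at 1.2 to 5 mm, torch inside the tray, centre under 75 mm. Released (((value of joint torch1_button above 0.008 m and x of torch1_mid in the frame of caddy between -0.077 and 0.077 m and y of torch1_mid in the frame of caddy between -0.077 and 0.077 m and z of torch1_mid in the frame of caddy below 0.066 m and angle between torch1_mid's own z axis and vertical below 0.12 rad) or (value of joint torch1_button between 0.0012 and 0.005 m and x of torch1_mid in the frame of tray between -0.108 and 0.108 m and y of torch1_mid in the frame of tray between -0.068 and 0.068 m and z of torch1_mid in the frame of tray below 0.075 m)) and ((value of joint torch2_button above 0.008 m and x of torch2_mid in the frame of caddy between -0.077 and 0.077 m and y of torch2_mid in the frame of caddy between -0.077 and 0.077 m and z of torch2_mid in the frame of caddy below 0.066 m and angle between torch2_mid's own z axis and vertical below 0.12 rad) or (value of joint torch2_button between 0.0012 and 0.005 m and x of torch2_mid in the frame of tray between -0.108 and 0.108 m and y of torch2_mid in the frame of tray between -0.068 and 0.068 m and z of torch2_mid in the frame of tray below 0.075 m)) and ((value of joint torch3_button above 0.008 m and x of torch3_mid in the frame of caddy between -0.077 and 0.077 m and y of torch3_mid in the frame of caddy between -0.077 and 0.077 m and z of torch3_mid in the frame of caddy below 0.066 m and angle between torch3_mid's own z axis and vertical below 0.12 rad) or (value of joint torch3_button between 0.0012 and 0.005 m and x of torch3_mid in the frame of tray between -0.108 and 0.108 m and y of torch3_mid in the frame of tray between -0.068 and 0.068 m and z of torch3_mid in the frame of tray below 0.075 m)) and ((value of joint torch4_button above 0.008 m and x of torch4_mid in the frame of caddy between -0.077 and 0.077 m and y of torch4_mid in the frame of caddy between -0.077 and 0.077 m and z of torch4_mid in the frame of caddy below 0.066 m and angle between torch4_mid's own z axis and vertical below 0.12 rad) or (value of joint torch4_button between 0.0012 and 0.005 m and x of torch4_mid in the frame of tray between -0.108 and 0.108 m and y of torch4_mid in the frame of tray between -0.068 and 0.068 m and z of torch4_mid in the frame of tray below 0.075 m)) and ((value of joint torch5_button above 0.008 m and x of torch5_mid in the frame of caddy between -0.077 and 0.077 m and y of torch5_mid in the frame of caddy between -0.077 and 0.077 m and z of torch5_mid in the frame of caddy below 0.066 m and angle between torch5_mid's own z axis and vertical below 0.12 rad) or (value of joint torch5_button between 0.0012 and 0.005 m and x of torch5_mid in the frame of tray between -0.108 and 0.108 m and y of torch5_mid in the frame of tray between -0.068 and 0.068 m and z of torch5_mid in the frame of tray below 0.075 m)) and ((value of joint torch6_button above 0.008 m and x of torch6_mid in the frame of caddy between -0.077 and 0.077 m and y of torch6_mid in the frame of caddy between -0.077 and 0.077 m and z of torch6_mid in the frame of caddy below 0.066 m and angle between torch6_mid's own z axis and vertical below 0.12 rad) or (value of joint torch6_button between 0.0012 and 0.005 m and x of torch6_mid in the frame of tray between -0.108 and 0.108 m and y of torch6_mid in the frame of tray between -0.068 and 0.068 m and z of torch6_mid in the frame of tray below 0.075 m))); the robot touches nothing.
It fails at once if the jar is moved more than 40 mm (distance of screw_tin from where it was at the start of the episode above 0.04 m).
It fails at once if the box is moved more than 40 mm (distance of battery_box from where it was at the start of the episode above 0.04 m).
It fails at once if the screwdriver is moved more than 40 mm (distance of driver from where it was at the start of the episode above 0.04 m).
Of torch1, torch2, torch3, torch4, torch5, torch6 only 4 to 5 are there at a start; the rules pass over those that are not, and their reading is None.
At some moment in a run one of torch1, torch2, torch3, torch4, torch5, torch6 may be knocked a few centimetres aside while the robot is not near it.
It also fails if it takes over 208 s, if anything falls off the work surface, if the arm or the gripper's body presses on something with over 40 N, if the wrist force passes 120 N, or if a joint passes its speed limit or range.

## Working session

There is one attempt and no reset: what is moved stays moved. The work goes in short steps, each a Python script; the robot and the scene stay as the last script left them, time stands still between calls to the robot, and variables do not carry over. Pictures are saved under pics/ and viewed, and the job is handed in when it is done.

```bash
ls; mkdir -p pics; python3 - <<'E'
from rig import env
import cv2
for n in ("scene","top","wrist"):
    im=env.get_image(n); cv2.imwrite(f"pics/a_{n}.png",im["pixels"][:,:,::-1])
    print(n,im["K"].round(1).tolist(),[ (k,im[k]) for k in im if k not in("pixels","K")])
s=env.read_state();print(s)
E
```

```text
pics
scene [[448.0, 0.0, 291.1], [0.0, 448.0, 218.7], [0.0, 0.0, 1.0]] [('xyz', array([1.33298754, 0.36514464, 0.63301026])), ('rotation', array([[-4.56914264e-01, -4.77074767e-01,  7.50752304e-01],
       [ 8.89510739e-01, -2.45050484e-01,  3.85643494e-01],
       [-8.56471408e-06,  8.44008251e-01,  5.36330190e-01]]))]
top [[535.8, 0.0, 284.4], [0.0, 535.8, 201.5], [0.0, 0.0, 1.0]] [('xyz', array([ 0.48762161, -0.0164809 ,  1.2562406 ])), ('rotation', array([[ 0.01949602,  0.99865593, -0.04802335],
       [-0.99971039,  0.01879382, -0.01503063],
       [-0.01410789,  0.04830248,  0.99873312]]))]
wrist [[296.8, 0.0, 282.9], [0.0, 296.8, 212.0], [0.0, 0.0, 1.0]] [('hand_eye', array([[-1.24705413e-03,  9.46930732e-01,  3.21435272e-01,
         8.43518724e-02],
       [ 9.99999142e-01,  1.31012330e-03,  2.00881684e-05,
        -6.12126028e-04],
       [-4.02097734e-04,  3.21435021e-01, -9.46931553e-01,
        -1.23137957e-01],
       [ 0.00000000e+00,  0.00000000e+00,  0.00000000e+00,
         1.00000000e+00]]))]
{'clock': 0.15, 'q': array([-1.47117295e+00,  3.26774005e-01, -1.93339717e-01,  1.05201270e+00,
       -3.85880235e-05,  1.43657532e+00]), 'qd': array([-0.00099426, -0.00256868,  0.00196334,  0.00147418, -0.00056387,
       -0.00083969]), 'tau': array([ 1.36889936e-03, -4.43700993e+01,  2.62666655e+01,  1.03419580e-02,
       -1.57751210e-04, -7.35190469e-06]), 'tool_pos': array([ 0.12739283, -0.53461565,  0.249687  ]), 'tool_rot': array([[ 9.72782775e-01,  2.31718891e-01, -1.70685947e-04],
       [ 2.31718911e-01, -9.72781890e-01,  1.31965986e-03],
       [ 1.39749920e-04, -1.32329354e-03, -9.99999115e-01]]), 'wrist_force': array([ 0.00172334, -0.65991823,  0.4918391 ]), 'moment': array([ 0.01422794,  0.0592819 , -0.01340191]), 'gripper_width': 1.0022559065872727}
```

View pics/a_scene.png

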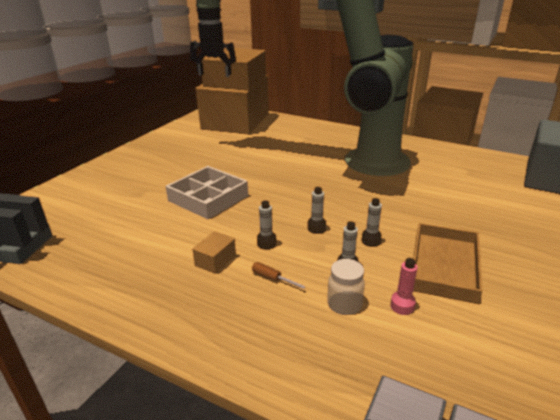

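View pics/a_top.png

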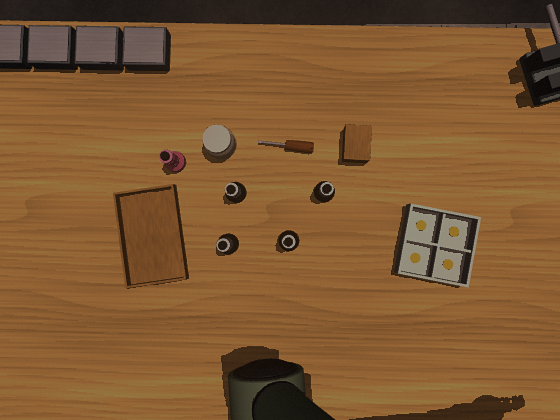

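View pics/a_wrist.png

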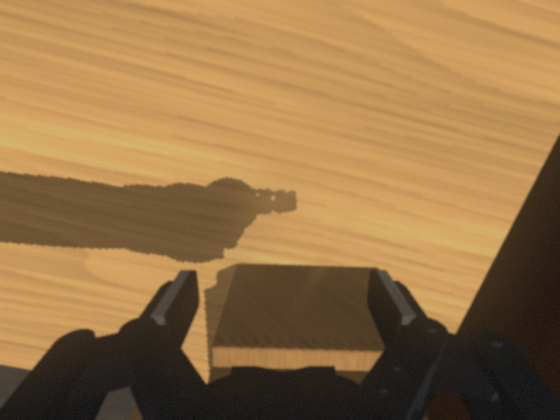

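```bash
cat > h.py <<'E'
import numpy as np, cv2
from rig import env
def ray(im,u,v):
    K=im["K"]; d=np.array([(u-K[0,2])/K[0,0], -(v-K[1,2])/K[1,1], -1.0])
    if "hand_eye" in im:
        s=im["st"]; H=im["hand_eye"]
        o=s["tool_pos"]+s["tool_rot"]@H[:3,3]; R=s["tool_rot"]@H[:3,:3]
    else: o=im["xyz"];R=im["rotation"]
    return np.array(o),R@d
def at(im,u,v,z):
    o,d=ray(im,u,v); return o+d*(z-o[2])/d[2]
def proj(im,p):
    K=im["K"]
    if "hand_eye" in im:
        s=im["st"]; H=im["hand_eye"]
        o=s["tool_pos"]+s["tool_rot"]@H[:3,3]; R=s["tool_rot"]@H[:3,:3]
    else: o=im["xyz"];R=im["rotation"]
    c=R.T@(np.array(p)-o); return K[0,0]*c[0]/-c[2]+K[0,2], K[1,1]*-c[1]/-c[2]+K[1,2]
def snap(n):
    st=env.read_state(); im=env.get_image(n); im["st"]=st; return im
def save(im,name,box=None,k=1):
    p=im["pixels"][:,:,::-1]
    if box: p=p[box[1]:box[3],box[0]:box[2]]
    p=cv2.resize(p,None,fx=k,fy=k,interpolation=cv2.INTER_CUBIC); cv2.imwrite("pics/"+name+".png",p)
E
python3 - <<'E'
from h import *
im=snap("top")
save(im,"t1",(150,140,350,270),4); save(im,"t2",(380,190,500,300),5); save(im,"t3",(100,170,200,300),4)
im=snap("scene"); save(im,"s1",(240,170,440,320),4)
E
```

```text
(no output)
```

View pics/t1.png

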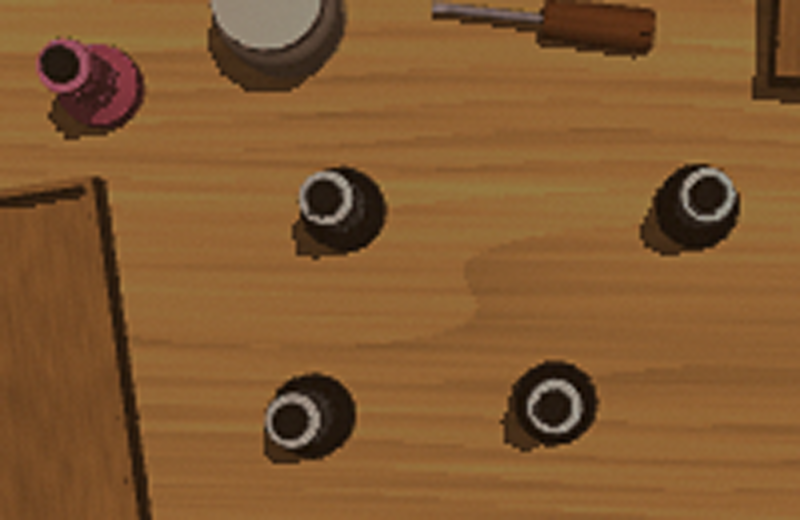

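View pics/t2.png

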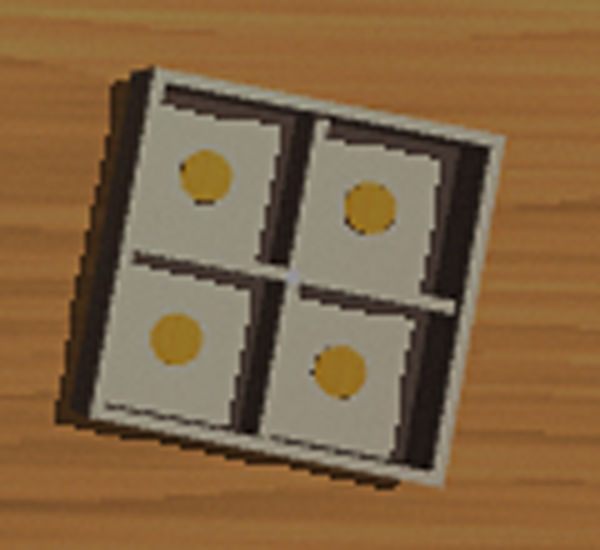

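View pics/t3.png

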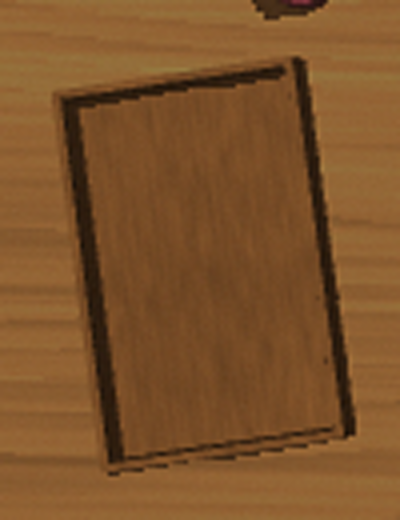

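View pics/s1.png

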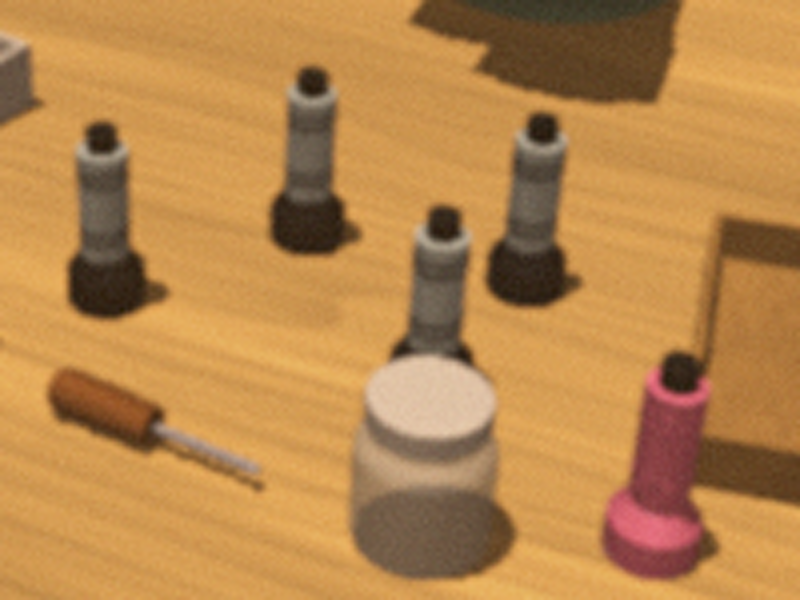

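```bash
python3 - <<'E'
from h import *
t=snap("top"); s=snap("scene")
for u,v in [(231.3,189.4),(326.8,188.4),(223.2,244.8),(288.4,241.8)]:
    p=at(t,u,v,.107); q=p.copy(); q[2]=.118; b=p.copy();b[2]=0.01
    print(p.round(4), "btn in scene", np.round(proj(s,q),1),"base in top",np.round(proj(t,b),1))
c=np.array([at(t,380+x/5,190+y/5,.048) for x,y in [(157,70),(505,137),(442,486),(91,418)]])
print(c.round(4),c.mean(0).round(4),[np.linalg.norm(c[i]-c[i-1]).round(4) for i in range(4)])
r=np.array([at(t,380+x/5,190+y/5,.006) for x,y in [(206,177),(371,208),(177,339),(340,371)]]);print(r.round(4),r.mean(0))
y=np.array([at(t,100+x/4,170+y/4,.035) for x,y in [(54,94),(299,58),(353,434),(108,470)]])
print(y.round(4),y.mean(0).round(4),[np.linalg.norm(y[i]-y[i-1]).round(4) for i in range(4)])
print("jar",at(t,216.5,140,.09),"pink",at(t,165.5,156,.107))
E
```

```text
[0.5669 0.1157 0.107 ] btn in scene [351.7 222.5] base in top [236.  192.3]
[ 0.5729 -0.0897  0.107 ] btn in scene [266.1 201.4] base in top [324.1 191.4]
[0.4476 0.1302 0.107 ] btn in scene [376. 199.] base in top [228.6 243.5]
[ 0.4568 -0.0094  0.107 ] btn in scene [319.  187.5] base in top [288.7 240.7]
[[ 0.5456 -0.2841  0.048 ]
 [ 0.5184 -0.4399  0.048 ]
 [ 0.3623 -0.4122  0.048 ]
 [ 0.3892 -0.2559  0.048 ]] [ 0.4539 -0.348   0.048 ] [np.float64(0.1589), np.float64(0.1582), np.float64(0.1586), np.float64(0.1586)]
[[ 0.4983 -0.3165  0.006 ]
 [ 0.4854 -0.3928  0.006 ]
 [ 0.423  -0.3036  0.006 ]
 [ 0.4098 -0.3789  0.006 ]] [ 0.454103   -0.34795713  0.006     ]
[[0.5574 0.3943 0.035 ]
 [0.5807 0.254  0.035 ]
 [0.3672 0.217  0.035 ]
 [0.344  0.356  0.035 ]] [0.4623 0.3053 0.035 ] [np.float64(0.2169), np.float64(0.1422), np.float64(0.2167), np.float64(0.141)]
jar [0.67615086 0.15279846 0.09      ] pink [0.6366674  0.25995829 0.107     ]
```

```bash
cat >> h.py <<'E'
def R(a):
    c,s=np.cos(a),np.sin(a); return np.array([[c,s,0],[s,-c,0],[0,0,-1.0]])
def press(x,y,a=0.0):
    env.goto([x,y,.165],R(a))
    env.move_straight([x,y,.142],v=.08)
    hit=env.move_straight([x,y,.1215],v=.02,stop_force=14)
    s=env.read_state(); print("hit",hit,"tcp",s["tool_pos"].round(4),"F",s["wrist_force"].round(1))
    env.pause(.1)
    env.move_straight([x,y,.165],v=.08)
E
python3 - <<'E'
from h import *
env.move_gripper(0.0)
print(env.read_state()["clock"])
press(.4568,-.0094)
print(env.read_state()["clock"])
im=snap("wrist"); save(im,"w1")
im=snap("scene"); save(im,"s2",(240,150,440,300),4)
E
```

```text
1.1167
hit True tcp [ 0.4571 -0.0095  0.127 ] F [-1.9 -0.   7.8]
5.2667
```

View pics/w1.png

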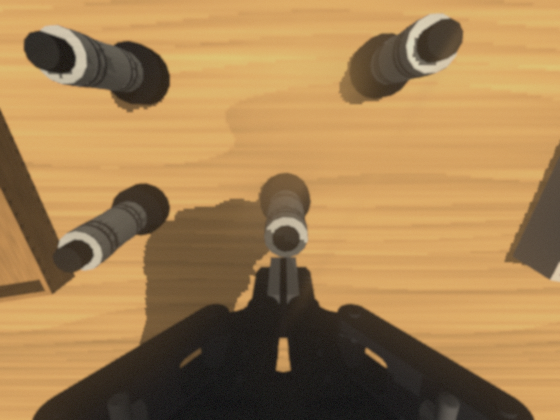

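View pics/s2.png

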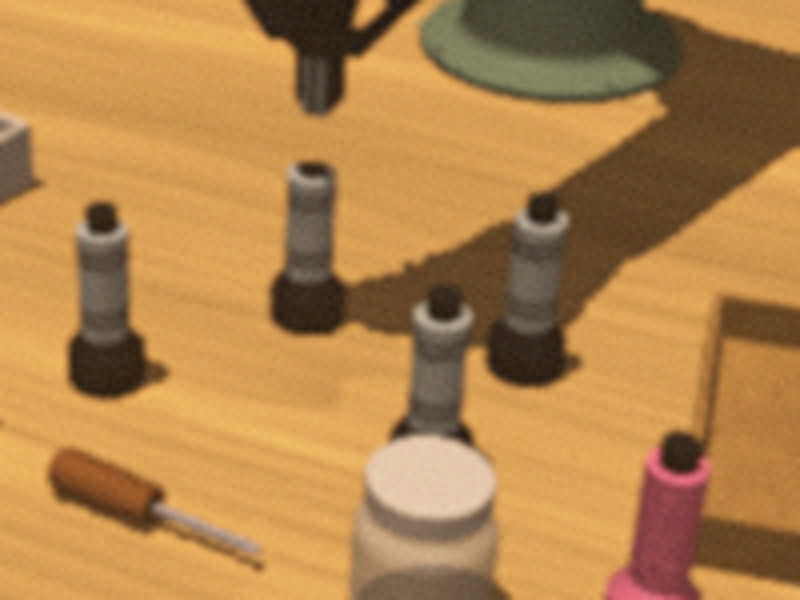

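D (crop 312,168) is flush after release, so it latched and is sound. The other three haven't moved, so I'll press them next.

```bash
python3 - <<'E'
from h import *
t0=snap("top");g0=t0["pixels"].astype(int)
for n,x,y in [("C",.4476,.1302),("A",.5669,.1157),("B",.5729,-.0897)]:
    press(x,y)
im=snap("scene"); save(im,"s3",(240,150,440,300),4)
env.goto([.42,-.25,.3],R(0))
im=snap("top"); save(im,"t4",(150,140,350,270),4)
im=snap("scene"); save(im,"s4",(240,150,440,300),4)
print(env.read_state()["clock"])
E
```

```text
hit True tcp [0.4478 0.1303 0.127 ] F [-2.7 -0.2  7.7]
hit True tcp [0.5675 0.1158 0.1271] F [-1.3 -0.3  5.8]
hit True tcp [ 0.573  -0.0897  0.127 ] F [-2.2  0.9  6.9]
22.6917
```

View pics/s4.png

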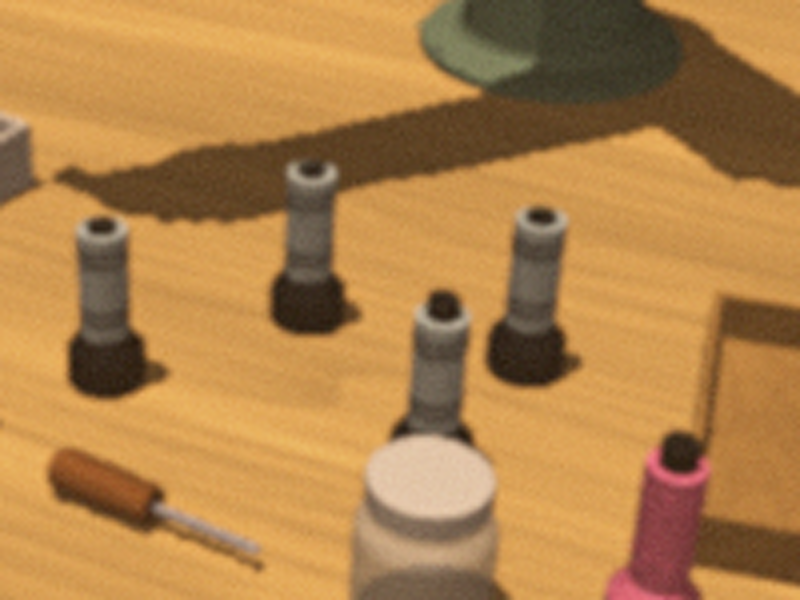

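View pics/t4.png

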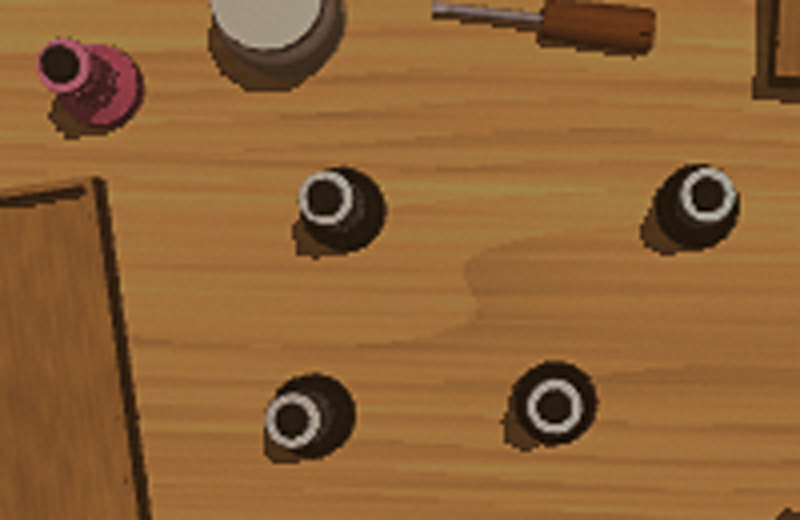

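B, C and D are flush, and A's button (442,303) stands proud, so A is faulty. Next I'll place D and check it.

```bash
cat >> h.py <<'E'
A0=-0.178
def pick(x,y,a=A0,z=.076):
    env.move_gripper(.75)
    env.goto([x,y,.20],R(a))
    env.move_straight([x,y,z],v=.12)
    env.move_gripper(0.0,grip_force=35)
    w=env.read_state()["gripper_width"]
    env.move_straight([x,y,.25],v=.15)
    print("grip",w,env.read_state()["gripper_width"])
def place(x,y,zf,a=A0,z=.076,op=.65):
    env.goto([x,y,.25],R(a))
    env.move_straight([x,y,z+zf+.012],v=.15)
    hit=env.move_straight([x,y,z+zf-.002],v=.03,stop_force=4)
    s=env.read_state();print("place hit",hit,s["tool_pos"].round(4),s["wrist_force"].round(1))
    env.move_gripper(op)
    env.move_straight([x,y,.22],v=.12)
    print("clock",env.read_state()["clock"])
E
python3 - <<'E'
from h import *
pick(.4568,-.0094)
im=snap("scene"); save(im,"s5")
place(.423,-.3036,.006)
env.goto([.45,-.1,.3],R(A0))
im=snap("top"); save(im,"t5",(150,140,490,300),2.3)
im=snap("scene"); save(im,"s6",(150,130,450,330),2.6)
E
```

```text
grip 0.34385525839337094 0.3445039456427076
place hit True [ 0.4231 -0.3043  0.0823] [ 0.3 -0.7  2.2]
clock 31.7083
```

View pics/t5.png

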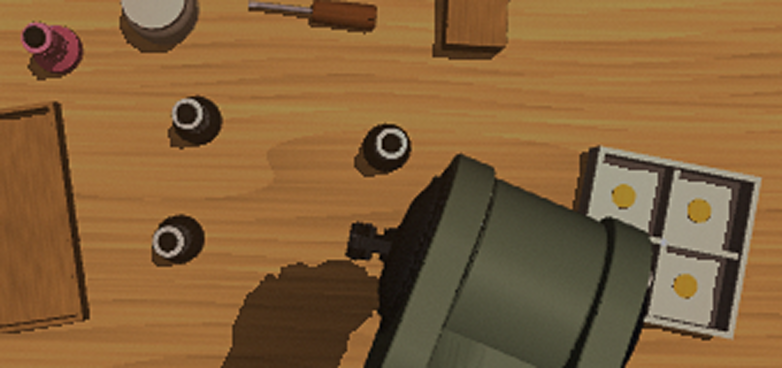

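View pics/s6.png

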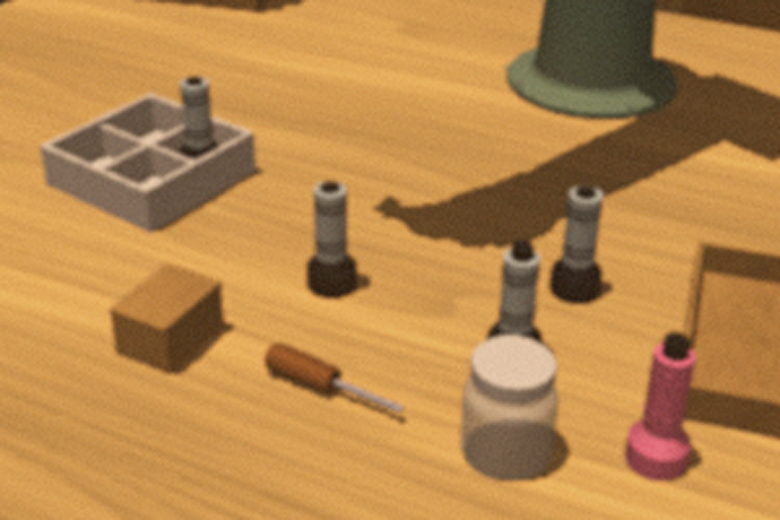

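D stands upright in its cell. B was knocked: its ring is now at about (320,202.6) in the top view, where it was at (326.8,188.4). I'll measure it again.

```bash
python3 - <<'E'
from h import *
env.goto([.4,.2,.35],R(A0))
im=snap("top"); save(im,"t6",(200,170,360,270),5)
s=snap("scene"); save(s,"s7",(250,170,330,260),6)
E
```

```text
(no output)
```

View pics/t6.png

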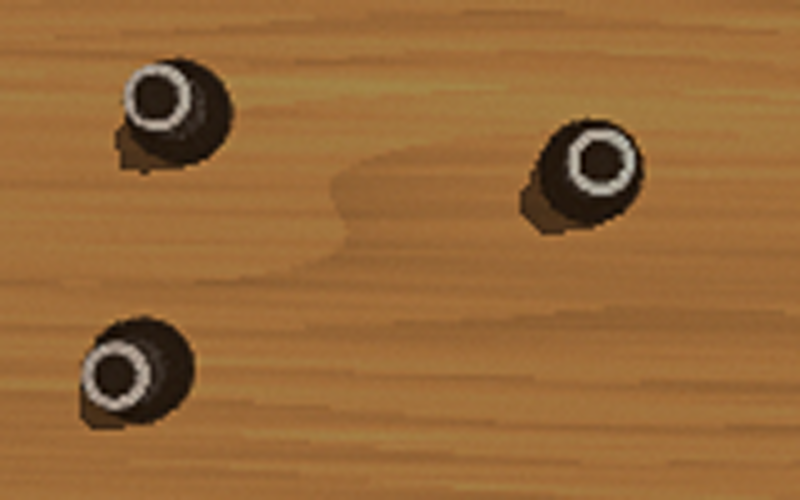

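View pics/s7.png

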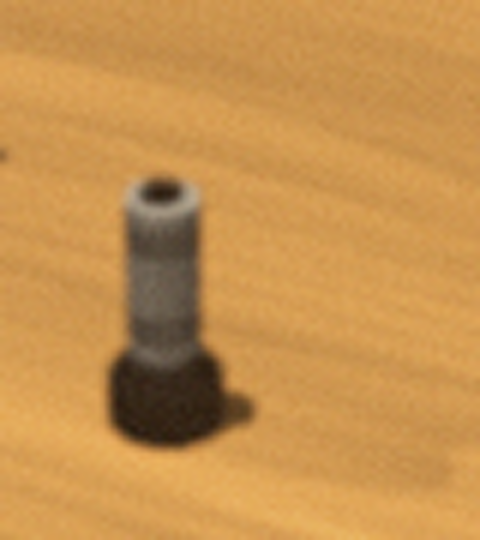

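B stands upright, button down, with its ring at (320.3,202.3). A (231.4,189.5) and C (223.2,245) haven't moved. B goes first, then a check.

```bash
python3 - <<'E'
from h import *
im=snap("top")
p=at(im,320.3,202.3,.106); print(p)
pick(p[0],p[1])
place(.4983,-.3165,.006)
env.goto([.4,-.02,.35],R(A0))
im=snap("top"); save(im,"t8",(150,140,490,300),2.3)
im=snap("scene"); save(im,"s8",(150,130,450,330),2.6)
E
```

```text
[ 0.54276105 -0.07625573  0.106     ]
grip 0.3413338273558506 0.34391021704790337
place hit True [ 0.4984 -0.3171  0.0824] [-0.8 -0.7  2.9]
clock 49.5417
```

View pics/t8.png

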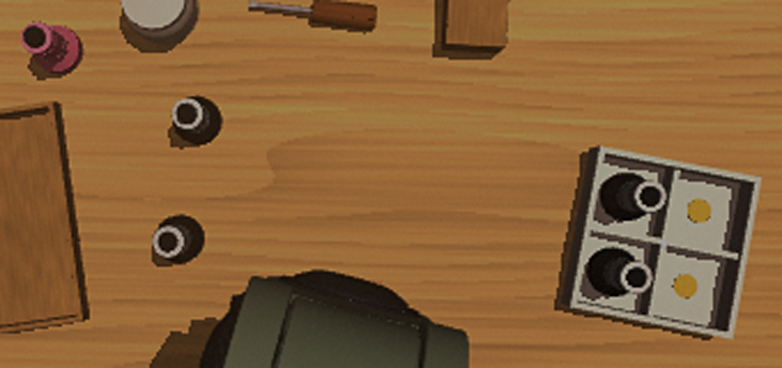

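View pics/s8.png

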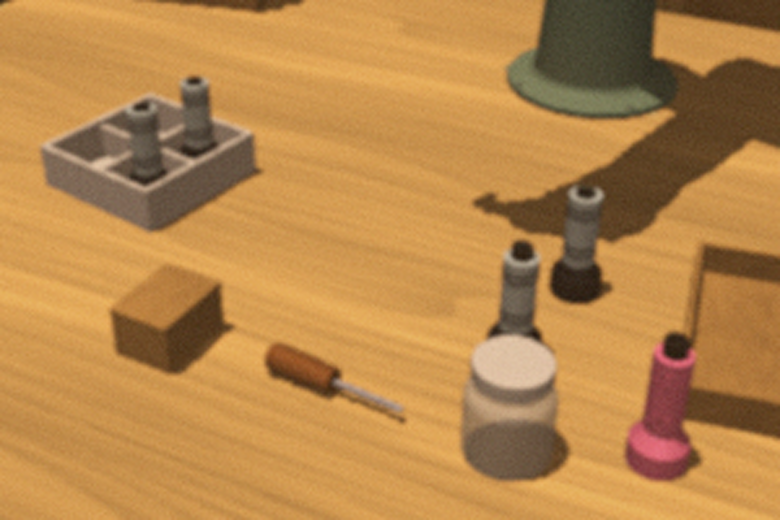

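Both are seated, and A and C haven't moved. Now C goes to a cell and A to the tray.

```bash
python3 - <<'E'
from h import *
pick(.4476,.1302)
place(.4098,-.3789,.006)
env.goto([.4,-.02,.3],R(A0))
im=snap("top"); save(im,"t9",(150,140,350,270),3)
p=at(im,231.4,189.5,.107); x,y=p[:2]
g=im["pixels"][180:199,222:241].mean(2); yy,xx=np.where(g>110); print(222+xx.mean(),180+yy.mean(),len(xx))
if abs(222+xx.mean()-231.4)<1.2 and abs(180+yy.mean()-189.5)<1.2:
    pick(x,y,a=0.0)
    place(.4623,.3053,.005,a=0.0)
    env.goto([.4,-.02,.35],R(0))
im=snap("top"); save(im,"t10",(100,140,500,300),2)
im=snap("scene"); save(im,"s10",(150,130,490,330),2.3)
save(im,"s11",(160,140,260,220),7)
E
```

```text
grip 0.3385080968690301 0.33805578958891247
place hit True [ 0.4099 -0.3795  0.0824] [-0.5 -0.4  3.9]
clock 66.5667
228.96907216494844 188.36082474226805 97
```

View pics/t10.png

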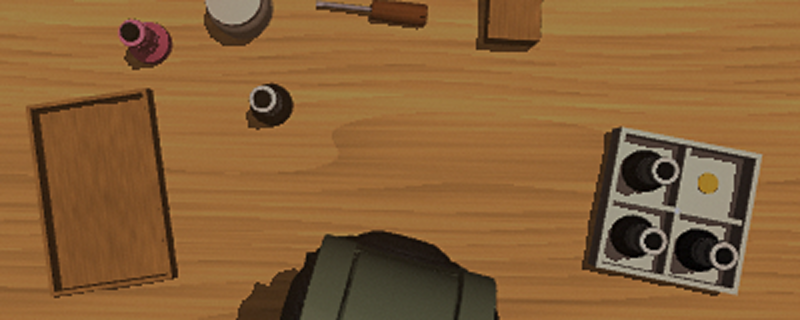

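View pics/s10.png

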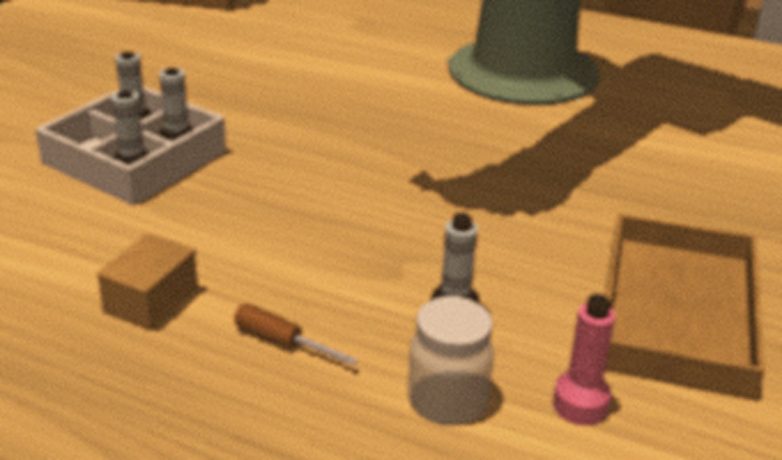

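View pics/s11.png

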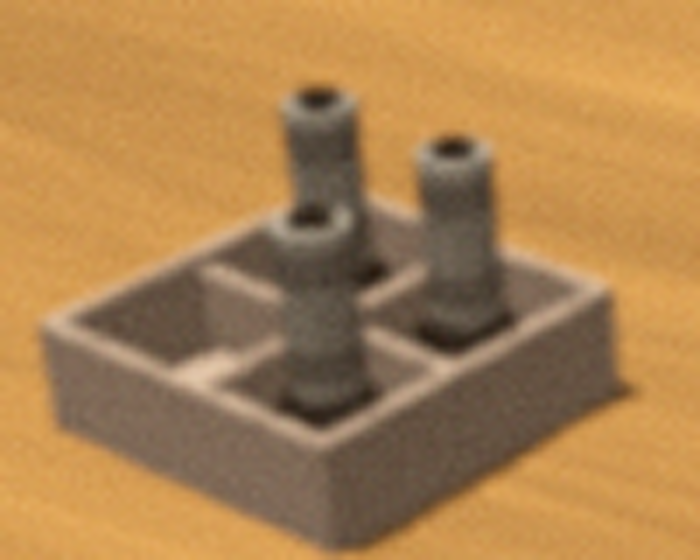

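My image guard was tripped by bright table pixels. Read by eye, A's ring is at (263,98)/2 + offset = (231.5,189), so it hasn't moved. C is seated. A goes to the tray.

```bash
python3 - <<'E'
from h import *
pick(.5669,.1157,a=0.0)
place(.4623,.3053,.005,a=0.0)
env.goto([.4,-.02,.35],R(0))
im=snap("top"); save(im,"t12",(100,140,500,300),2)
im=snap("scene"); save(im,"s12",(150,130,490,330),2.3)
E
```

```text
grip 0.3408999186683117 0.3460991203683801
place hit True [0.4625 0.3051 0.0814] [ 0.2 -0.7  3.9]
clock 80.4667
```

View pics/t12.png

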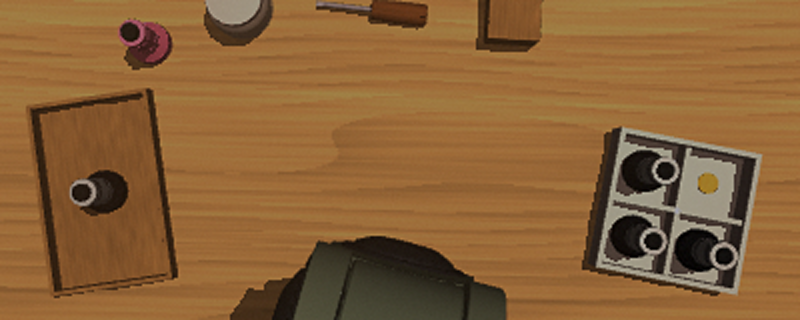

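View pics/s12.png

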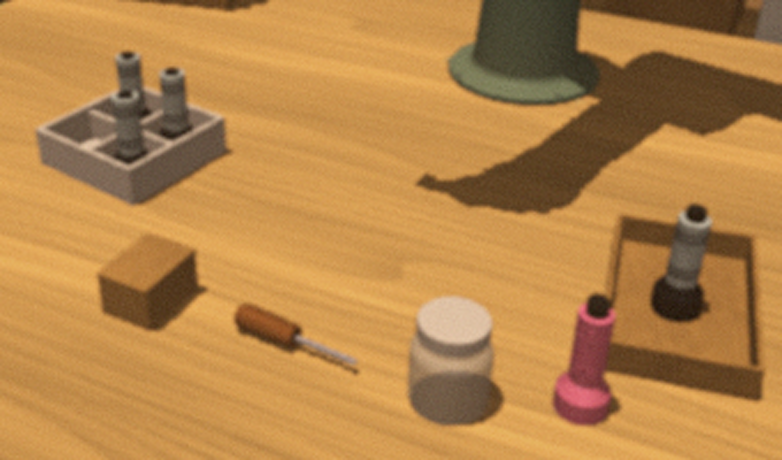

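A stands in the tray. To be sure it was really clicked home, I'll probe its button height (contact expected at TCP z≈0.1395) and press it once more.

```bash
python3 - <<'E'
from h import *
x,y=.4623,.3053
env.move_gripper(0.0)
env.goto([x,y,.175],R(0))
env.move_straight([x,y,.150],v=.08); env.pause(.3)
h=env.move_straight([x,y,.134],v=.008,stop_force=1.5); print(h,env.read_state()["tool_pos"][2])
h=env.move_straight([x,y,.1265],v=.02,stop_force=20); print(h,env.read_state()["tool_pos"][2])
env.pause(.1); env.move_straight([x,y,.15],v=.05); env.pause(.3)
h=env.move_straight([x,y,.134],v=.008,stop_force=1.5); print("after",h,env.read_state()["tool_pos"][2])
env.move_straight([x,y,.19],v=.1)
env.goto([.4,-.02,.35],R(0))
im=snap("top"); save(im,"t13",(100,140,500,300),2)
im=snap("scene"); save(im,"s13",(400,190,500,290),6)
save(im,"s14",(150,130,490,330),2.3)
print(env.read_state()["clock"])
E
```

```text
True 0.13887061736773404
True 0.13217264642099455
after True 0.1388631466083909
100.4167
```

View pics/s13.png

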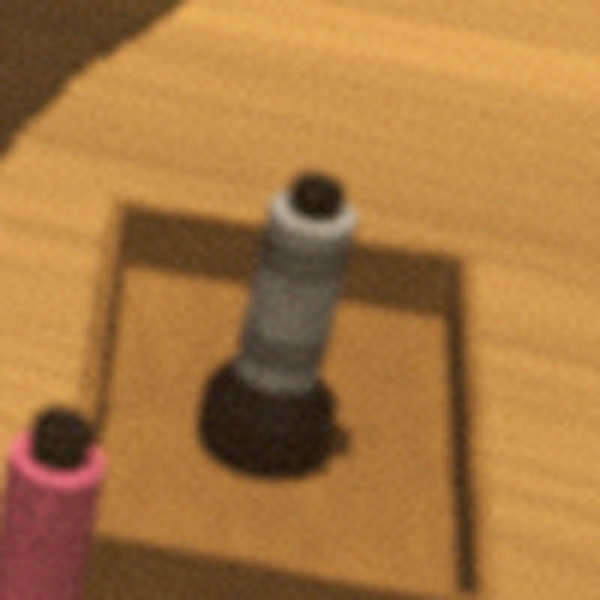

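View pics/t13.png

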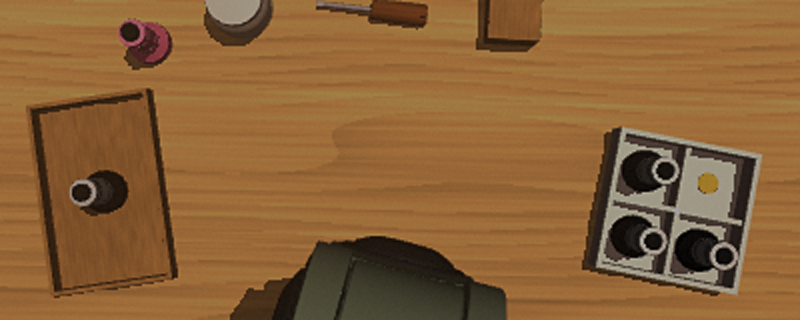

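View pics/s14.png

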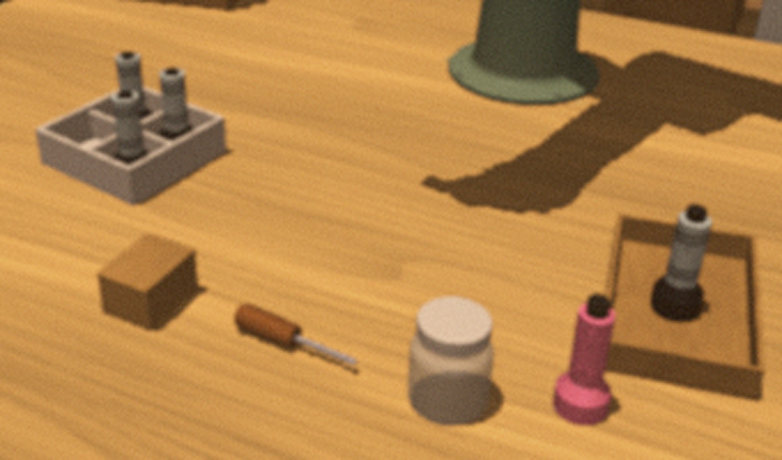

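```bash
python3 - <<'E'
from rig import env
print(env.hand_in())
E
```

```text
the job is handed in; nothing more can be done
None
```

I tested all four torches on the bench and handed the job in at about 100 s of the 208 s. The hand-in gives no verdict. No fifth torch showed in the top or scene picture.

- **Sound torches:** three buttons latched. Those torches stand upright in three caddy cells, and the last pictures show their buttons still down.
- **Faulty torch:** one button sprang back, so that torch is standing in the repair tray. A second press there confirmed it: the button went fully home, then came back to about 3 mm (estimated from the contact heights).
- **Knocked torch:** one sound torch was pushed about 3 cm aside during the job. I measured it again before picking it up.
- **Not disturbed:** the jar, box, screwdriver and pink look-alike show no movement in the last pictures.

One check disagreed. My automatic test that the faulty torch had not moved failed because it counted bright table pixels, so I checked its position by eye before picking it up.

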